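# Set up a batch of tin candles

### The arm

A 7-joint arm with a two-finger parallel gripper is mounted at the origin on the work surface. World frame = base frame: x ahead of the robot, y to its left, z up, the work surface at z = 0. Lengths are in m, angles in rad, forces in N, time in s.
With the tool pointing down it reaches from about 0.425 to 0.95 m from the base axis. Payload 16.7 kg.
Tool frame: the origin (TCP) lies midway between the tips of the shut fingers; the grasp point (between the pads) lies 19 mm behind it; z points along the fingers, y is the line along which they close (so a half turn about z gives the same grasp; the last joint's range is limited). The gripper opens to 94 mm and grips with 3 to 60 N. Pads are 16 mm wide; open, the fingers measure 119 mm over their backs; the gripper's body (75 mm by 177 mm) begins 78 mm behind the grasp point.
Start: joints at [1.153, 0.426, 0.074, 1.606, -0.034, 1.111, -0.067], TCP at [0.179, -0.651, 0.205] pointing down, gripper open.
Joint ranges: [-2.85, 2.85], [-0.5, 2.14], [-1.23, 1.37], [0.21, 2.46], [-1.02, 4.16], [0.16, 2.05], [-2.73, 2.73]. Speed limits (rad/s): [1.89, 1.89, 2.39, 2.39, 3.01, 3.01, 3.01].

### API

Orientations are given as [roll, pitch, yaw] about the fixed x, y, z axes, in that order (R = Rz(yaw) Ry(pitch) Rx(roll)).
In Python, from station import * gives the robot as it stands. The module is installed in compiled form; this text tells all that it offers.
- The arm moves only by the tool apply_moves, never from a script. Its argument "series" is a list of rows, each an object with "delta_pos": the shift along the world's x, y, z in cm, a list of three; "spin": the turn about the world's z in rad; "hand": the finger opening in cm, from 0 to 9.4. A call has 1 to 20 rows; each row is the pose to reach, as a shift and turn from the pose commanded when the call began; what a row does not reach only later rows make up. A row lasts 1/10 s, in which the tool goes at most 50 mm and 8.59 degrees, less where a joint would pass 70% of its speed; a pose out of reach is approached as far as the arm can. A call with a gripper value outside its range is refused whole. The fingers move at their own pace and stop on an object; "squeeze" is the grip in N (left out, the last holds). Time passes only in rows, so rows that repeat a pose let the fingers close. It gives the time, the measured TCP pose, the force, the opening and the grip force at its end, in the units of the state.
- observe(): the state, without advancing time (a new reading comes with each control period).
- grab_frame(name): name is "scene" or "top"; returns the picture (480x640x3 uint8, blue, green, red); there is no depth.
- camera_model(name): a dict with "camera_matrix" (3x3 intrinsics, pixels), "pose" (4x4, takes a point from camera to world coordinates). Camera axes: x right, y down, z forward; pixel columns grow to the right and rows downward; lengths in m; the calibration is good to about 2 mm. A picture is of the moment at which its call begins. camera_model takes no time and is no camera call.
- close_job(): hands the job in; it is judged then, once.
Trained networks look in the newest picture that a camera, given by its name, has taken for a name from the list of things; names that differ only in an ending like _2 or _b are one class to them, and where a whole thing is asked for, a point or a joint stands for the part that bears it (a point fixed in the world has none). Each returns a list of dicts, best first, with "score" (0 to 1); they miss things now and then, are a little off and sometimes report something else, mostly with a low value. They report only what shows in the picture. A call takes as long as a camera call.
- boxes_of(camera, thing): "at" ([row, column] in pixels, amid what is visible of it).
The state is a dict: "time_s": time; "qpos": joint angles; "qd": joint speeds; "effort": joint torques, N m; "position": TCP position; "ee_rot": TCP orientation; "contact_force": force on the tool from outside, world axes, zero at the start; "moment": the same for the moment, N m; "gripper_width": finger opening in m; "grip_force": force on a finger pad.
Only numpy, scipy, OpenCV 4.12 (cv2) and the standard library are available. Lean on these libraries where they do the work, as an engineer would, in place of code of your own. Each camera call takes 0.05 s, during which the arm holds its last target. There are 200 camera calls.

### The job

Get the next batch of tin candles ready: stand every loose cardboard-packed tin upright on the cardboard strip whose fixed sample tin has the same height, in line behind the sample and wholly on the strip, and tip all the wax tablets from the cup into the melting pan, then stand the empty cup upright on the bench again. Only when all the wax is in the pan, start the hob: press its three keys fully down one at a time, the large one first, then the middle-sized one, then the small one. The tins may be sorted before or after this, but put back any that get knocked, and leave the tape roll and the glass jar where they are.

Things in the scene. Friction and masses are not known exactly. Their poses are not given: they have to be found in the camera images.
- tin_a: Loose plain steel tin of the short kind, packed with rolled cardboard: solid upright cylinder, 56 mm across, 50 mm high, 150 g. It starts upright on the bench to the robot's right (may be absent). Origin: centre of its underside, z up its axis.
- tin_b: Loose plain steel tin of the short kind, packed with rolled cardboard: solid upright cylinder, 56 mm across, 50 mm high, 150 g. It starts upright on the bench to the robot's right (may be absent). Origin: centre of its underside, z up its axis.
- tin_c: Loose plain steel tin of the short kind, packed with rolled cardboard: solid upright cylinder, 56 mm across, 50 mm high, 150 g. It starts upright on the bench to the robot's right (may be absent). Origin: centre of its underside, z up its axis.
- tin_d: Loose plain steel tin of the tall kind, packed with rolled cardboard: solid upright cylinder, 56 mm across, 70 mm high, 150 g. It starts upright on the bench to the robot's right (may be absent). Origin: centre of its underside, z up its axis.
- tin_e: Loose plain steel tin of the tall kind, packed with rolled cardboard: solid upright cylinder, 56 mm across, 70 mm high, 150 g. It starts upright on the bench to the robot's right (may be absent). Origin: centre of its underside, z up its axis.
- row_short: Thin cardboard strip let in flush in the bench top (no step), 100 (x) by 290 (y) mm; a short sample tin (56 across, 50 high) is fixed upright on it at x 0, y +105 mm. Room for 3 tins between the sample and the -y end, e.g. at y +35, -35, -105 mm. Origin: centre of its underside; y along the strip. The two strips lie side by side, one nearer the robot, and may change places.
- row_tall: Thin cardboard strip let in flush in the bench top (no step), 100 (x) by 290 (y) mm; a tall sample tin (56 across, 70 high) is fixed upright on it at x 0, y +105 mm. Room for 3 tins between the sample and the -y end, e.g. at y +35, -35, -105 mm. Origin: centre of its underside; y along the strip. The two strips lie side by side, one nearer the robot, and may change places.
- hob: Fixed flat black hob, 300 mm (x) by 220 mm (y), 45 mm high, on the robot's left; origin: centre of its underside, front (-x) to the robot. The pan stands fixed on its far part, the three keys lie along its front edge.
- pan_in (a point): Centre of the inner floor of the fixed aluminium melting pan: round, straight wall, 160 mm across outside, 152 mm inside, rim 57 mm above this point (about 107 mm above the bench); two small side handles on its +y and -y sides reach 34 mm out, just below the rim.
- key_large (a joint): Travel of the large round white spring key, 32 mm across, in a dark collar on the hob: the middle of the three. 0 = up, 0.006 m = fully down (needs about 5 N); springs back.
- key_large_top (a point): Centre of the top face of the large key (32 mm across, 22 mm above the hob's top, its collar 12 mm high); it is pressed straight down.
- key_middle (a joint): Travel of the middle round white spring key, 22 mm across, in a dark collar on the hob: on the right, 55 mm to -y of the large one. 0 = up, 0.006 m = fully down (needs about 5 N); springs back.
- key_middle_top (a point): Centre of the top face of the middle key (22 mm across, 22 mm above the hob's top, its collar 12 mm high); it is pressed straight down.
- key_small (a joint): Travel of the small round white spring key, 14 mm across, in a dark collar on the hob: on the left, 55 mm to +y of the large one. 0 = up, 0.006 m = fully down (needs about 5 N); springs back.
- key_small_top (a point): Centre of the top face of the small key (14 mm across, 22 mm above the hob's top, its collar 12 mm high); it is pressed straight down.
- cup: Loose white plastic cup, open at the top, 80 mm high, 62 mm across at the rim, 50 mm at the foot, wall 3 mm, 150 g; smooth inside (friction about 0.35). It starts upright in front of the robot with the 6 wax tablets in it. Origin: centre of its underside, z up its axis.
- wax0: Loose round wax tablet, 18 mm across, 14 mm thick, 11 g, slippery, at first in the cup. Origin: centre of its underside.
- wax1: Loose round wax tablet, 18 mm across, 14 mm thick, 11 g, slippery, at first in the cup. Origin: centre of its underside.
- wax2: Loose round wax tablet, 18 mm across, 14 mm thick, 11 g, slippery, at first in the cup. Origin: centre of its underside.
- wax3: Loose round wax tablet, 18 mm across, 14 mm thick, 11 g, slippery, at first in the cup. Origin: centre of its underside.
- wax4: Loose round wax tablet, 18 mm across, 14 mm thick, 11 g, slippery, at first in the cup. Origin: centre of its underside.
- wax5: Loose round wax tablet, 18 mm across, 14 mm thick, 11 g, slippery, at first in the cup. Origin: centre of its underside.
- tape: Bystander: loose roll of tape lying flat at the far right, 96 mm across, 45 mm high. Origin: centre of its underside. Leave it.
- jar: Bystander: loose glass jar, 72 mm across, 105 mm high, at the robot's left beside the hob. Origin: centre of its underside. Leave it.

How it is judged:
On the way, in this order (a step that is already met when the one before it is completed fails the run):
1. all the wax tablets lie in the pan (horizontal distance between each of wax0, wax1, wax2, wax3, wax4, wax5 and pan_in below 0.08 m and z of wax0 in the frame of pan_in between -0.01 and 0.055 m and z of wax1 in the frame of pan_in between -0.01 and 0.055 m and z of wax2 in the frame of pan_in between -0.01 and 0.055 m and z of wax3 in the frame of pan_in between -0.01 and 0.055 m and z of wax4 in the frame of pan_in between -0.01 and 0.055 m and z of wax5 in the frame of pan_in between -0.01 and 0.055 m), for 0.3 s.
2. the large key is pressed down, alone (value of joint key_large above 0.004 m and value of joint each of key_middle, key_small below 0.002 m), for 0.1 s.
3. the middle key is pressed down, alone (value of joint key_middle above 0.004 m and value of joint each of key_large, key_small below 0.002 m), for 0.1 s.
4. the small key is pressed down, alone (value of joint key_small above 0.004 m and value of joint each of key_large, key_middle below 0.002 m), for 0.1 s.
At the end, for the whole second after the job is handed in: Each tin stands upright (7 deg) and still on the strip of its height, centre within 27 mm of the strip's centre line, between the sample and 22 mm from the other end; all wax in the pan below its rim; cup upright on the bench; keys up (all of step 1 and x of tin_a in the frame of row_short between -0.027 and 0.027 m and y of tin_a in the frame of row_short between -0.123 and 0.105 m and z of each of tin_a, tin_b, tin_c in the frame of row_short below 0.008 m and angle between each of tin_a, tin_b, tin_c, tin_d, tin_e, cup's own z axis and vertical below 0.12 rad and linear speed of each of tin_a, tin_b, tin_c, tin_d, tin_e, cup below 0.03 m/s and x of tin_b in the frame of row_short between -0.027 and 0.027 m and y of tin_b in the frame of row_short between -0.123 and 0.105 m and x of tin_c in the frame of row_short between -0.027 and 0.027 m and y of tin_c in the frame of row_short between -0.123 and 0.105 m and x of tin_d in the frame of row_tall between -0.027 and 0.027 m and y of tin_d in the frame of row_tall between -0.123 and 0.105 m and z of each of tin_d, tin_e in the frame of row_tall below 0.008 m and x of tin_e in the frame of row_tall between -0.027 and 0.027 m and y of tin_e in the frame of row_tall between -0.123 and 0.105 m and height (world z) of cup below 0.012 m and value of joint each of key_large, key_middle, key_small below 0.002 m); the robot touches nothing.
It fails at once if the tape roll is moved by more than 30 mm (distance of tape from where it was at the start of the episode above 0.03 m).
It fails at once if the glass jar is moved by more than 30 mm (distance of jar from where it was at the start of the episode above 0.03 m).
Of tin_a, tin_b, tin_c, tin_d, tin_e only 3 to 5 are there at a start; the rules pass over those that are not, and their reading is None.
At some moment in a run one of tin_a, tin_b, tin_c, tin_d, tin_e may be knocked a few centimetres aside while the robot is not near it.
It also fails if it takes over 210 s, if anything falls off the work surface, if the arm or the gripper's body presses on something with over 40 N, if the wrist force passes 120 N, or if a joint passes its speed limit or range.

## Working session

There is one attempt and no reset: what is moved stays moved. The work goes in short steps, Python scripts to look and compute and a tool call to move; the robot and the scene stay as the last step left them, time stands still between calls to the robot, and variables do not carry over. Pictures are saved under pics/ and viewed, at most 14 in all, crops included, and the job is handed in when it is done.

Besides the shell and the picture viewer there is one more tool, called after "Emit:" by a JSON object that holds its "api" and its "payload". apply_moves: Moves the arm, as the interface text tells. Its arguments: {"type":"object","properties":{"series":{"type":"array","items":{"type":"object","properties":{"delta_pos":{"type":"array","items":{"type":"number"}},"spin":{"type":"number"},"hand":{"type":"number"}}}},"squeeze":{"type":"number"}},"required":["series"]}

```bash
mkdir -p pics
cat > h.py <<'E'
from station import *
import numpy as np, cv2
def ray(cam,rc,z):
    m=camera_model(cam);K=np.array(m["camera_matrix"]);P=np.array(m["pose"])
    d=P[:3,:3]@np.linalg.inv(K)@np.array([rc[1],rc[0],1.]);o=P[:3,3]
    return o+d*(z-o[2])/d[2]
def proj(cam,p):
    m=camera_model(cam);K=np.array(m["camera_matrix"]);P=np.array(m["pose"])
    q=K@(P[:3,:3].T@(np.array(p)-P[:3,3]));return q[1]/q[2],q[0]/q[2]
def save(cam,n):
    f=grab_frame(cam);cv2.imwrite(f"pics/{n}.png",f);return f
E
python3 - <<'E'
from h import *
np.set_printoptions(precision=3,suppress=True)
for c in("top","scene"):
    save(c,c+"0");print(c,np.array(camera_model(c)["pose"]),np.array(camera_model(c)["camera_matrix"])[0])
for t,z in [("tin_a",.025),("tin_d",.035),("row_short",0),("row_tall",0),("hob",.045),("key_large",.067),("key_middle",.067),("key_small",.067),("cup",.04),("tape",.02),("jar",.05)]:
    print(t,[(round(d["score"],2),np.round(d["at"]),ray("top",d["at"],z)[:2]) for d in boxes_of("top",t)])
o=observe();print(o["position"],o["ee_rot"],o["time_s"])
E
```

```text
top [[ 0.009 -0.996  0.09   0.409]
 [-1.    -0.011 -0.02   0.014]
 [ 0.021 -0.09  -0.996  1.417]
 [ 0.     0.     0.     1.   ]] [542.865   0.    316.761]
scene [[ 0.662  0.496 -0.563  1.2  ]
 [ 0.75  -0.459  0.477 -0.581]
 [-0.022 -0.737 -0.676  0.876]
 [ 0.     0.     0.     1.   ]] [476.294   0.    315.153]
tin_a [(0.87, array([250., 413.]), array([ 0.5  , -0.263])), (0.83, array([229., 454.]), array([ 0.554, -0.368])), (0.74, array([208., 411.]), array([ 0.608, -0.258])), (0.68, array([296., 409.]), array([ 0.382, -0.251])), (0.63, array([277., 456.]), array([ 0.43 , -0.374]))]
tin_d [(0.87, array([250., 413.]), array([ 0.499, -0.261])), (0.83, array([229., 454.]), array([ 0.553, -0.366])), (0.74, array([208., 411.]), array([ 0.607, -0.256])), (0.68, array([296., 409.]), array([ 0.382, -0.249])), (0.63, array([277., 456.]), array([ 0.43 , -0.372]))]
row_short [(0.75, array([183., 322.]), array([ 0.677, -0.028]))]
row_tall [(0.8, array([230., 318.]), array([ 0.55 , -0.017])), (0.17, array([242., 186.]), array([0.514, 0.326]))]
hob [(0.95, array([244., 185.]), array([0.507, 0.317]))]
key_large [(0.59, array([284., 180.]), array([0.405, 0.323])), (0.21, array([248., 410.]), array([ 0.501, -0.248]))]
key_middle []
key_small []
cup []
tape [(0.66, array([293., 529.]), array([ 0.391, -0.562]))]
jar [(0.6, array([303., 103.]), array([0.357, 0.514])), (0.19, array([230., 318.]), array([ 0.545, -0.016]))]
[ 0.179 -0.651  0.206] [-3.142 -0.     0.269] 0.65
```

View pics/top0.png

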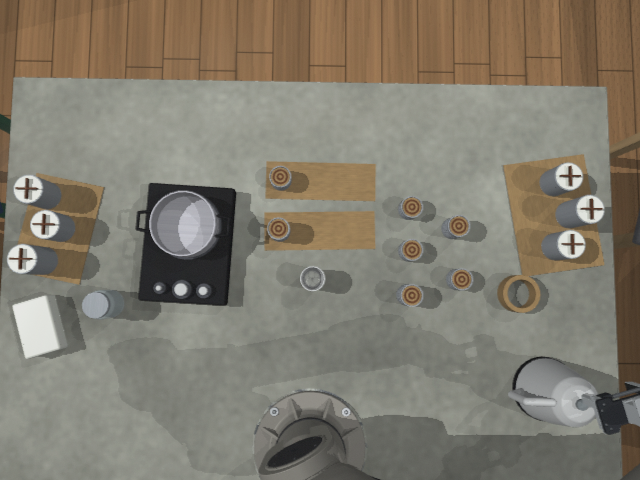

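View pics/scene0.png

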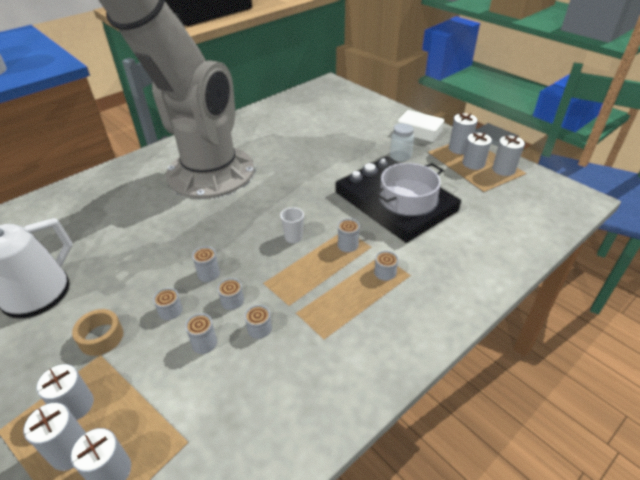

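```bash
cat > m.py <<'E'
from h import *
from scipy.optimize import least_squares
def cen(f,rc,r=9):
    hsv=cv2.cvtColor(f,cv2.COLOR_BGR2HSV).astype(float)
    y,x=map(round,rc);w=hsv[y-r:y+r+1,x-r:x+r+1,1];w=np.clip(w-70,0,None);Y,X=np.mgrid[y-r:y+r+1,x-r:x+r+1]
    return (w*Y).sum()/w.sum(),(w*X).sum()/w.sum()
E
python3 - <<'E'
from m import *
np.set_printoptions(precision=3,suppress=True)
T=cv2.imread("pics/top0.png");S=cv2.imread("pics/scene0.png")
sc=[cen(S,p) for p in[(257,205),(297,167),(292,230),(325,200),(314,258)]]
for p in[(207,412),(226,459),(250,412),(279,461),(295,412)]:
    c=cen(T,p);out=[]
    for z in(.05,.07):
        w=ray("top",c,z);q=proj("scene",w);e=[np.hypot(q[0]-s[0],q[1]-s[1]) for s in sc]
        out.append((z,w[:2],round(min(e),1),np.round(sc[int(np.argmin(e))])))
    print(np.round(c,1),out)
for n,p in dict(cupmouth=((278,312),.08),st=((176,280),.05),tt=((229,278),.07),kl=((289,181),.067),km=((291,204),.067),ks=((288,159),.067),jar=((305,97),.1)).items(): print(n,ray("top",*p))
print("strips",[ray("top",p,0)[:2] for p in[(161,266),(164,376),(201,375),(200,266),(212,375),(250,375),(250,266)]])
print("hob",[ray("top",p,.045)[:2] for p in[(184,149),(188,236),(305,228),(300,139)]])
t=cv2.resize(T[170:320,120:340],(792,540),interpolation=cv2.INTER_CUBIC);cv2.imwrite("pics/c1.png",t)
t=cv2.resize(S[130:260,270:470],(800,520),interpolation=cv2.INTER_CUBIC);cv2.imwrite("pics/c2.png",t)
E
```

```text
[206.4 411.5] [(0.05, array([ 0.609, -0.255]), np.float64(1.5), array([315., 257.])), (0.07, array([ 0.606, -0.251]), np.float64(9.0), array([315., 257.]))]
[225.4 458.5] [(0.05, array([ 0.561, -0.374]), np.float64(6.5), array([324., 199.])), (0.07, array([ 0.559, -0.369]), np.float64(1.7), array([324., 199.]))]
[249.3 411.6] [(0.05, array([ 0.499, -0.254]), np.float64(1.8), array([288., 229.])), (0.07, array([ 0.498, -0.25 ]), np.float64(8.8), array([288., 229.]))]
[278.8 461.3] [(0.05, array([ 0.426, -0.38 ]), np.float64(1.3), array([297., 166.])), (0.07, array([ 0.426, -0.374]), np.float64(8.3), array([297., 166.]))]
[295.  411.5] [(0.05, array([ 0.384, -0.253]), np.float64(5.5), array([254., 204.])), (0.07, array([ 0.385, -0.249]), np.float64(1.1), array([254., 204.]))]
cupmouth [ 0.424 -0.002  0.08 ]
st [0.683 0.081 0.05 ]
tt [0.545 0.083 0.07 ]
kl [0.394 0.32  0.067]
km [0.39  0.263 0.067]
ks [0.396 0.374 0.067]
jar [0.355 0.511 0.1  ]
strips [array([0.733, 0.122]), array([ 0.729, -0.17 ]), array([ 0.629, -0.168]), array([0.628, 0.12 ]), array([ 0.6  , -0.168]), array([ 0.5  , -0.168]), array([0.497, 0.117])]
hob [array([0.659, 0.414]), array([0.651, 0.193]), array([0.355, 0.207]), array([0.366, 0.428])]
```

View pics/c1.png

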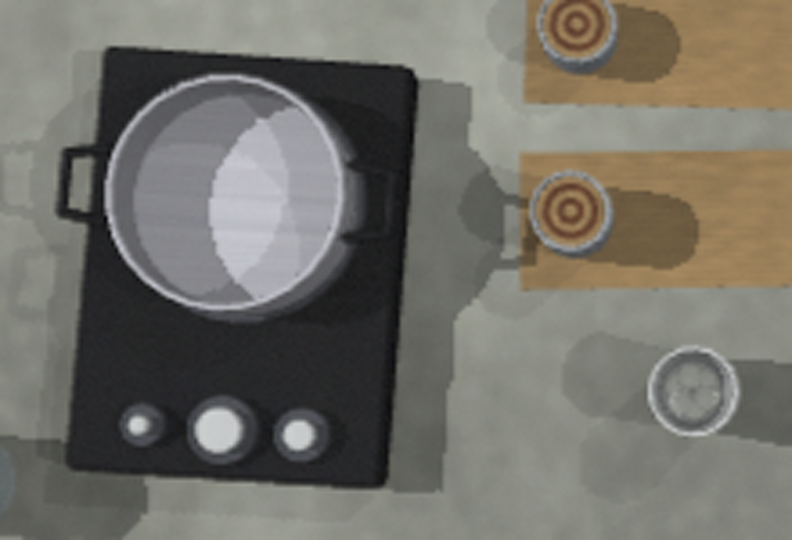

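View pics/c2.png

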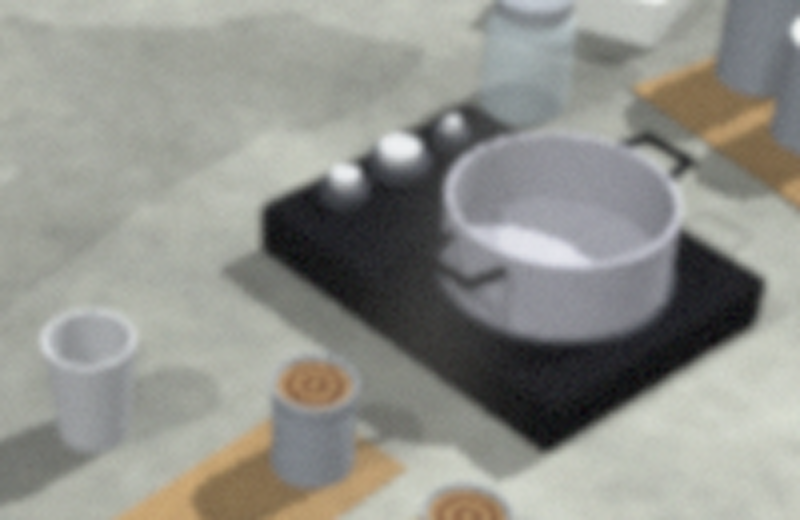

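The crops show the pan rim centre at about (223.5, 182.6), the keys at (288, 158), (289, 181) and (291, 203), and the cup mouth at (278.6, 312.8). The tall strip is the nearer one.

Run:
```python
from h import *
for n,p in dict(pan=((223.5,182.6),.107),near=((170+310/3.6,182.6),.107),cup=((278.6,312.8),.08),ks=((288,158.3),.067),kl=((289.4,180.6),.067),km=((290.8,203.1),.067)).items(): print(n,ray("top",*p).round(3))
o=observe();print(o["time_s"],o["position"],o["contact_force"])
```

```text
pan [0.552 0.312 0.107]
near [0.473 0.309 0.107]
cup [ 0.423 -0.004  0.08 ]
ks [0.396 0.375 0.067]
kl [0.393 0.321 0.067]
km [0.39  0.265 0.067]
0.65 [ 0.1792487  -0.65073453  0.20550137] [1.05920277 0.10019948 0.03447423]
```

Emit:
{"api": "apply_moves", "payload": {"series": [{"delta_pos": [0,0,5],"hand": 9.4},{"delta_pos": [0,0,10],"hand": 9.4},{"delta_pos": [4,3,10],"hand": 9.4},{"delta_pos": [8,7,10],"hand": 9.4},{"delta_pos": [11,11,10],"hand": 9.4},{"delta_pos": [14,15,10],"hand": 9.4},{"delta_pos": [17,19,10],"hand": 9.4},{"delta_pos": [20,23,9],"hand": 9.4},{"delta_pos": [23,27,8],"spin": -0.1,"hand": 9.4},{"delta_pos": [25,31,7],"spin": -0.2,"hand": 9.4},{"delta_pos": [26,36,6],"spin": -0.27,"hand": 9.4},{"delta_pos": [26,41,4],"spin": -0.27,"hand": 9.4},{"delta_pos": [26,46,2],"spin": -0.27,"hand": 9.4},{"delta_pos": [26,51,0],"spin": -0.27,"hand": 9.4},{"delta_pos": [25,55,0],"spin": -0.27,"hand": 9.4},{"delta_pos": [25,60,0],"spin": -0.27,"hand": 9.4},{"delta_pos": [25,64.7,0],"spin": -0.27,"hand": 9.4},{"delta_pos": [25,64.7,0],"spin": -0.27,"hand": 9.4},{"delta_pos": [25,64.7,0],"spin": -0.27,"hand": 9.4}], "squeeze": 6}}

```text
validation failed for argument at $.se...
```

Emit:
{"api": "apply_moves", "payload": {"series": [{"delta_pos": [0,0,5],"spin": 0,"hand": 9.4},{"delta_pos": [0,0,10],"spin": 0,"hand": 9.4},{"delta_pos": [4,3,10],"spin": 0,"hand": 9.4},{"delta_pos": [8,7,10],"spin": 0,"hand": 9.4},{"delta_pos": [11,11,10],"spin": 0,"hand": 9.4},{"delta_pos": [14,15,10],"spin": 0,"hand": 9.4},{"delta_pos": [17,19,10],"spin": 0,"hand": 9.4},{"delta_pos": [20,23,9],"spin": 0,"hand": 9.4},{"delta_pos": [23,27,8],"spin": -0.1,"hand": 9.4},{"delta_pos": [25,31,7],"spin": -0.2,"hand": 9.4},{"delta_pos": [26,36,6],"spin": -0.27,"hand": 9.4},{"delta_pos": [26,41,4],"spin": -0.27,"hand": 9.4},{"delta_pos": [26,46,2],"spin": -0.27,"hand": 9.4},{"delta_pos": [26,51,0],"spin": -0.27,"hand": 9.4},{"delta_pos": [25,55,0],"spin": -0.27,"hand": 9.4},{"delta_pos": [25,60,0],"spin": -0.27,"hand": 9.4},{"delta_pos": [25,64.7,0],"spin": -0.27,"hand": 9.4},{"delta_pos": [25,64.7,0],"spin": -0.27,"hand": 9.4},{"delta_pos": [25,64.7,0],"spin": -0.27,"hand": 9.4}], "squeeze": 6}}

```text
time_s: 2.55
position: [0.4293, -0.0026, 0.2057]
ee_rot: [3.141, -0.001, 0.002]
contact_force: [1.0, -0.9, 0.3]
gripper_width: 0.094
grip_force: 0.0
```

Emit:
{"api": "apply_moves", "payload": {"series": [{"delta_pos": [-0.5,0,-5],"spin": 0,"hand": 9.4},{"delta_pos": [-0.5,0,-9],"spin": 0,"hand": 9.4},{"delta_pos": [-0.5,0,-13],"spin": 0,"hand": 9.4},{"delta_pos": [-0.5,0,-16],"spin": 0,"hand": 9.4},{"delta_pos": [-0.5,0,-18],"spin": 0,"hand": 9.4},{"delta_pos": [-0.5,0,-18],"spin": 0,"hand": 9.4},{"delta_pos": [-0.5,0,-18],"spin": 0,"hand": 5},{"delta_pos": [-0.5,0,-18],"spin": 0,"hand": 5},{"delta_pos": [-0.5,0,-18],"spin": 0,"hand": 4},{"delta_pos": [-0.5,0,-18],"spin": 0,"hand": 4},{"delta_pos": [-0.5,0,-18],"spin": 0,"hand": 4},{"delta_pos": [-0.5,0,-18],"spin": 0,"hand": 4}], "squeeze": 6}}

```text
time_s: 3.75
position: [0.4247, -0.0036, 0.0259]
ee_rot: [-3.141, -0.001, -0.001]
contact_force: [-0.3, 1.6, 5.4]
gripper_width: 0.0622
grip_force: 6.0
```

Run:
```python
from h import *
S=save("scene","s1")
a=cv2.resize(S[150:270,230:370],(700,600),interpolation=cv2.INTER_CUBIC)
cv2.imwrite("pics/s1c.png",a)
```

```text
(no output)
```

View pics/s1c.png

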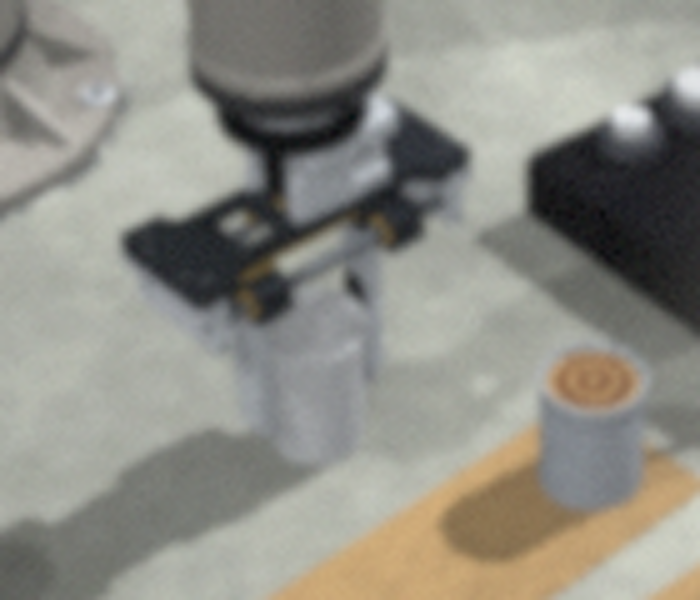

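Emit:
{"api": "apply_moves", "payload": {"series": [{"delta_pos": [0,0,0],"spin": 0,"hand": 8},{"delta_pos": [0,0,0],"spin": 0,"hand": 8},{"delta_pos": [0,0,0],"spin": 0,"hand": 8},{"delta_pos": [0,0,3.1],"spin": 0,"hand": 8},{"delta_pos": [0,0,3.1],"spin": 0,"hand": 8},{"delta_pos": [0,0,3.1],"spin": 0,"hand": 4},{"delta_pos": [0,0,3.1],"spin": 0,"hand": 4},{"delta_pos": [0,0,3.1],"spin": 0,"hand": 4},{"delta_pos": [0,0,3.1],"spin": 0,"hand": 4},{"delta_pos": [0,0,3.1],"spin": 0,"hand": 4},{"delta_pos": [0,0,5],"spin": 0,"hand": 4},{"delta_pos": [0,0,8],"spin": 0,"hand": 4}], "squeeze": 8}}

```text
time_s: 5.0
position: [0.4228, -0.0036, 0.1046]
ee_rot: [-3.141, 0.004, -0.001]
contact_force: [1.0, -0.5, -1.9]
gripper_width: 0.062
grip_force: 8.0
```

Run:
```python
from h import *
o=observe();print(o["position"],o["gripper_width"],o["grip_force"],o["contact_force"])
S=save("scene","s2")
cv2.imwrite("pics/s2c.png",cv2.resize(S[110:270,200:400],(700,560),interpolation=cv2.INTER_CUBIC))
import math
for t in range(0,136,15):
    s=62-22*t/135;r=31-6*s/80;a=math.radians(t);m=(math.sin(a),math.cos(a));n=(-m[1],m[0])
    print(t,round(473+s*m[0]+r*n[0]),round(107+s*m[1]+r*n[1]-23))
```

```text
[ 0.42278511 -0.00364402  0.10460685] 0.06203285895205696 7.999832746863831 [ 0.98442959 -0.5049101  -1.90014418]
0 447 146
15 463 148
30 478 147
45 493 142
60 505 134
75 514 123
90 520 111
105 524 99
120 524 87
135 521 76
```

View pics/s2c.png

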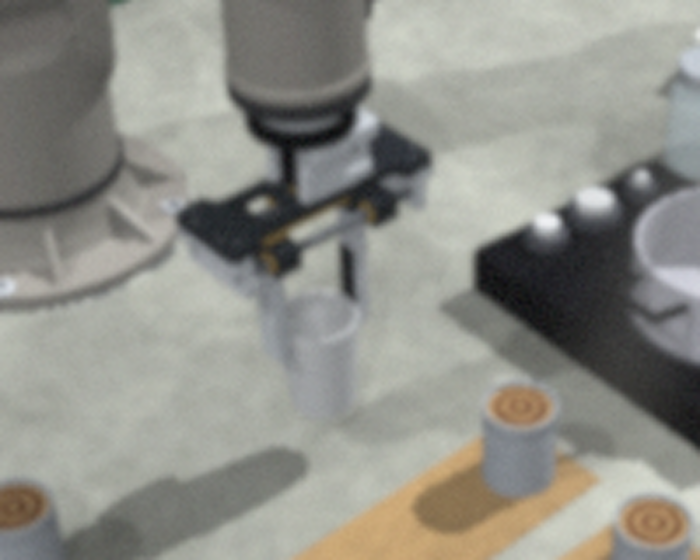

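Emit:
{"api": "apply_moves", "payload": {"series": [{"delta_pos": [0,0,4],"spin": 0,"hand": 4},{"delta_pos": [0,2,7],"spin": 0,"hand": 4},{"delta_pos": [0,5,8],"spin": 0,"hand": 4},{"delta_pos": [0,8,8],"spin": 0,"hand": 4},{"delta_pos": [0,11,8],"spin": 0,"hand": 4},{"delta_pos": [0,14,8],"spin": 0,"hand": 4},{"delta_pos": [0,17,8],"spin": 0,"hand": 4},{"delta_pos": [0,20,8],"spin": 0,"hand": 4},{"delta_pos": [0,23,8],"spin": 0,"hand": 4},{"delta_pos": [0,26,8],"spin": 0,"hand": 4},{"delta_pos": [0,29,7],"spin": 0,"hand": 4},{"delta_pos": [0,31.4,6],"spin": 0,"hand": 4},{"delta_pos": [0,31.4,5],"spin": 0,"hand": 4},{"delta_pos": [0,31.4,4.2],"spin": 0,"hand": 4},{"delta_pos": [0,31.4,4.2],"spin": 0,"hand": 4}]}}

```text
time_s: 6.55
position: [0.4238, 0.3088, 0.1462]
ee_rot: [3.14, 0.002, -0.002]
contact_force: [-0.3, -0.2, -1.1]
gripper_width: 0.062
grip_force: 8.0
```

Emit:
{"api": "apply_moves", "payload": {"series": [{"delta_pos": [1.5,0,0],"spin": 0,"hand": 4},{"delta_pos": [2.5,0,0],"spin": 0,"hand": 4},{"delta_pos": [3.9,0,0.2],"spin": 0,"hand": 4},{"delta_pos": [4.7,0,0.2],"spin": 0,"hand": 4},{"delta_pos": [5.4,0,0.1],"spin": 0,"hand": 4},{"delta_pos": [6.2,0,-0.2],"spin": 0,"hand": 4},{"delta_pos": [6.9,0,-0.4],"spin": 0,"hand": 4}]}}

```text
time_s: 7.25
position: [0.4937, 0.3103, 0.1432]
ee_rot: [-3.142, 0.0, -0.001]
contact_force: [-0.5, 0.0, 0.1]
gripper_width: 0.0616
grip_force: 8.0
```

Run:
```python
from h import *
S=save("scene","s3")
cv2.imwrite("pics/s3c.png",cv2.resize(S[60:240,300:500],(700,600),interpolation=cv2.INTER_CUBIC))
```

```text
(no output)
```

View pics/s3c.png

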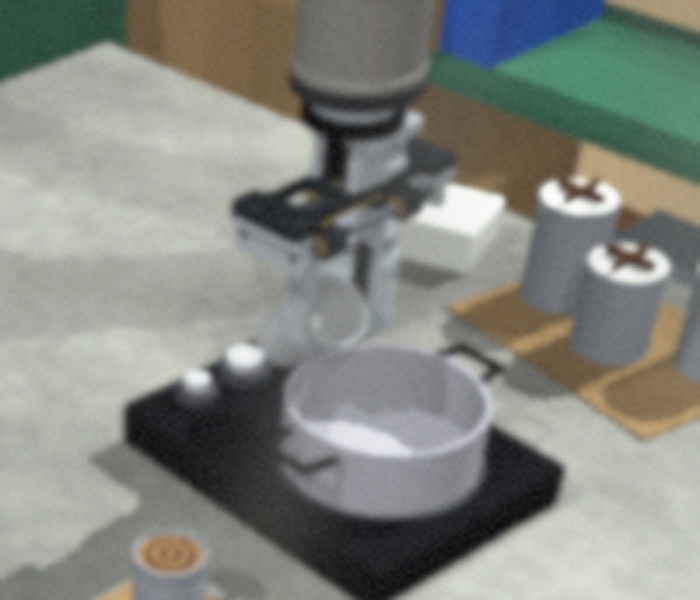

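The cup is pivoting about its rim with its foot against the near pan rim, tilted about 45°. I'll continue along the arc.

Emit:
{"api": "apply_moves", "payload": {"series": [{"delta_pos": [1.1,0,-0.8],"spin": 0,"hand": 4},{"delta_pos": [2.1,0,-1.9],"spin": 0,"hand": 4},{"delta_pos": [2.5,0,-2.5],"spin": 0,"hand": 4},{"delta_pos": [2.7,0,-3.1],"spin": 0,"hand": 4},{"delta_pos": [3.0,0,-3.7],"spin": 0,"hand": 4},{"delta_pos": [3.1,0,-4.3],"spin": 0,"hand": 4},{"delta_pos": [3.1,0,-4.9],"spin": 0,"hand": 4},{"delta_pos": [3.1,0,-5.5],"spin": 0,"hand": 4},{"delta_pos": [3.0,0,-6.0],"spin": 0,"hand": 4},{"delta_pos": [2.9,0,-6.4],"spin": 0,"hand": 4},{"delta_pos": [2.9,0,-6.4],"spin": 0,"hand": 4},{"delta_pos": [2.9,0,-6.4],"spin": 0,"hand": 4}]}}

```text
time_s: 8.5
position: [0.5219, 0.3101, 0.0793]
ee_rot: [3.141, 0.001, -0.001]
contact_force: [1.1, 0.0, -1.2]
gripper_width: 0.0597
grip_force: 8.0
```

Run:
```python
from h import *
S=save("scene","s4");T=save("top","t4")
a=cv2.resize(S[110:230,320:470],(500,400),interpolation=cv2.INTER_CUBIC)
b=cv2.resize(T[170:290,130:240],(300,400),interpolation=cv2.INTER_CUBIC)
cv2.imwrite("pics/s4c.png",np.hstack([a,b]))
```

```text
(no output)
```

View pics/s4c.png

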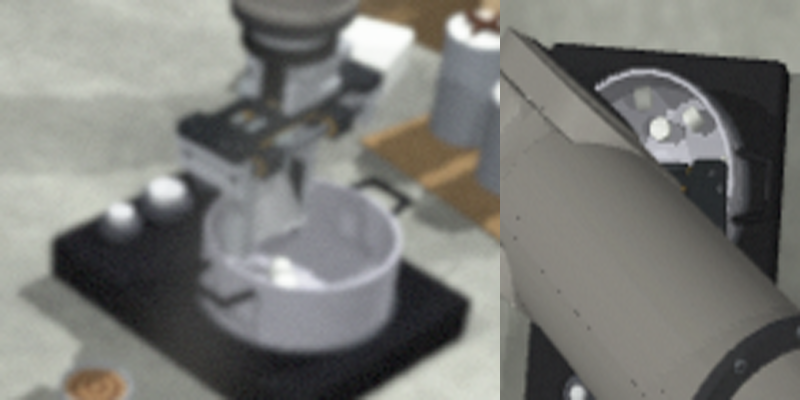

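Emit:
{"api": "apply_moves", "payload": {"series": [{"delta_pos": [0.4,0,-0.3],"spin": 0,"hand": 4},{"delta_pos": [-0.3,0,0.5],"spin": 0,"hand": 4},{"delta_pos": [0.4,0,-0.3],"spin": 0,"hand": 4},{"delta_pos": [-0.3,0,0.5],"spin": 0,"hand": 4},{"delta_pos": [0,0,0],"spin": 0,"hand": 4},{"delta_pos": [0,0,0],"spin": 0,"hand": 4},{"delta_pos": [0.2,0,0.9],"spin": 0,"hand": 4},{"delta_pos": [0.2,0,2.1],"spin": 0,"hand": 4},{"delta_pos": [-0.2,0,3.3],"spin": 0,"hand": 4},{"delta_pos": [-0.8,0,4.5],"spin": 0,"hand": 4},{"delta_pos": [-1.8,0,5.6],"spin": 0,"hand": 4},{"delta_pos": [-2.9,0,6.4],"spin": 0,"hand": 4},{"delta_pos": [-4.4,0,6.9],"spin": 0,"hand": 4},{"delta_pos": [-5.9,0,7.0],"spin": 0,"hand": 4},{"delta_pos": [-7.5,0,7.0],"spin": 0,"hand": 4},{"delta_pos": [-10,0,7.5],"spin": 0,"hand": 4},{"delta_pos": [-9,-4,8],"spin": 0,"hand": 4},{"delta_pos": [-9,-8,8],"spin": 0,"hand": 4},{"delta_pos": [-9,-12,8],"spin": 0,"hand": 4}]}}

```text
time_s: 10.5
position: [0.4309, 0.1891, 0.1591]
ee_rot: [3.141, 0.0, -0.0]
contact_force: [0.6, 0.3, -1.6]
gripper_width: 0.0597
grip_force: 8.0
```

Run:
```python
from h import *
o=observe();print(o["position"],o["gripper_width"],o["contact_force"])
S=save("scene","s5");T=save("top","t5")
a=cv2.resize(S[80:260,270:470],(500,450),interpolation=cv2.INTER_CUBIC)
b=cv2.resize(T[180:270,140:230],(300,450),interpolation=cv2.INTER_CUBIC)
cv2.imwrite("pics/s5c.png",np.hstack([a,b]))
for c in("scene","top"):
    print([(round(d["score"],2),np.round(d["at"])) for d in boxes_of(c,"wax0")])
```

```text
[0.43092901 0.18906424 0.15907808] 0.0597388801195093 [ 0.60329841  0.25567403 -1.55723436]
[(0.51, array([303., 172.]))]
[(0.58, array([208., 187.])), (0.5, array([198., 182.])), (0.5, array([224., 193.]))]
```

View pics/s5c.png

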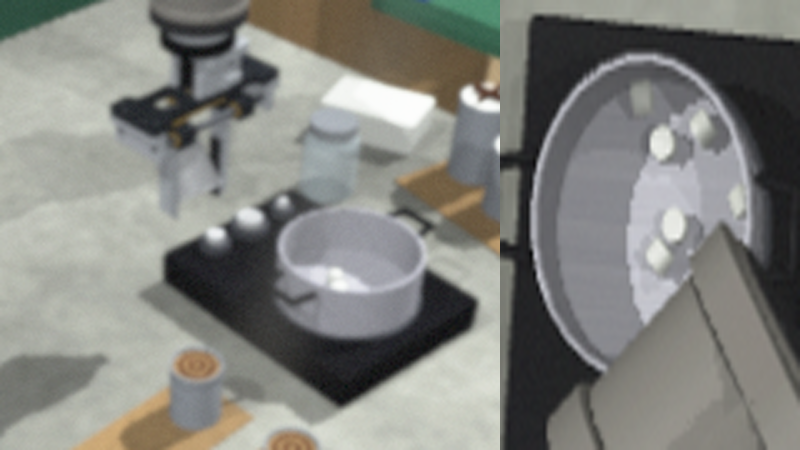

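All six tablets lie in the pan. The cup is still held, but it seems stuck tilted behind the fingers. I'll lower the grip force so gravity swings it upright.

Emit:
{"api": "apply_moves", "payload": {"series": [{"delta_pos": [0,-3,0],"spin": 0,"hand": 4},{"delta_pos": [0,-7,0],"spin": 0,"hand": 4},{"delta_pos": [0,-11,0],"spin": 0,"hand": 4},{"delta_pos": [0,-15,0],"spin": 0,"hand": 4},{"delta_pos": [0,-19,0],"spin": 0,"hand": 4},{"delta_pos": [0,-19,0],"spin": 0,"hand": 4},{"delta_pos": [0,-19,0],"spin": 0,"hand": 4}], "squeeze": 3}}

```text
time_s: 11.4
position: [0.4323, 0.001, 0.1594]
ee_rot: [-3.141, -0.0, -0.001]
contact_force: [-0.8, 0.5, 0.3]
gripper_width: 0.0429
grip_force: 0.0
```

Run:
```python
from h import *
o=observe();print(o["position"],o["gripper_width"],o["contact_force"],o["moment"])
S=save("scene","s6")
cv2.imwrite("pics/s6c.png",cv2.resize(S[110:270,200:400],(600,480),interpolation=cv2.INTER_CUBIC))
```

```text
[0.43227004 0.00096756 0.15937743] 0.042915708841493566 [-0.84225282  0.5263377   0.26283461] [ 0.0236122  -0.04181729  0.06167931]
```

View pics/s6c.png

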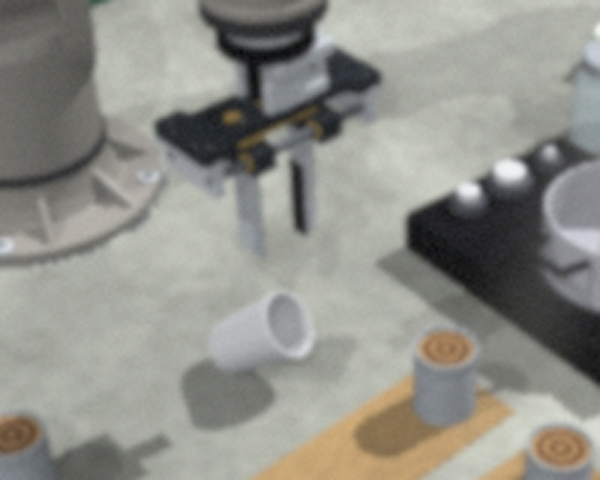

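The cup slipped out and is falling or lying near the bench centre. While it settles I'll press the keys, since all the wax is already in the pan.

Emit:
{"api": "apply_moves", "payload": {"series": [{"delta_pos": [0,0,3],"spin": 0,"hand": 0},{"delta_pos": [0,4,4],"spin": 0,"hand": 0},{"delta_pos": [-1,8,4],"spin": 0,"hand": 0},{"delta_pos": [-2,12,4],"spin": 0,"hand": 0},{"delta_pos": [-2,16,4],"spin": 0,"hand": 0},{"delta_pos": [-3,20,4],"spin": 0,"hand": 0},{"delta_pos": [-3,24,3],"spin": 0,"hand": 0},{"delta_pos": [-4,28,1],"spin": 0,"hand": 0},{"delta_pos": [-4,32,-1],"spin": 0,"hand": 0},{"delta_pos": [-4,32,-4],"spin": 0,"hand": 0},{"delta_pos": [-4,32,-7.4],"spin": 0,"hand": 0},{"delta_pos": [-4,32,-7.4],"spin": 0,"hand": 0},{"delta_pos": [-4,32,-7.4],"spin": 0,"hand": 0}], "squeeze": 10}}

```text
time_s: 12.75
position: [0.3911, 0.3216, 0.0859]
ee_rot: [-3.141, 0.001, 0.001]
contact_force: [-0.2, 0.0, -0.0]
gripper_width: 0.0007
grip_force: 0.0
```

Emit:
{"api": "apply_moves", "payload": {"series": [{"delta_pos": [0.2,0,-1.5],"spin": 0,"hand": 0},{"delta_pos": [0.2,0,-2.2],"spin": 0,"hand": 0},{"delta_pos": [0.2,0,-2.6],"spin": 0,"hand": 0},{"delta_pos": [0.2,0,-2.6],"spin": 0,"hand": 0},{"delta_pos": [0.2,0,-2.6],"spin": 0,"hand": 0}]}}

```text
time_s: 13.25
position: [0.395, 0.3212, 0.0612]
ee_rot: [-3.14, -0.002, -0.001]
contact_force: [0.3, -0.7, 10.8]
gripper_width: 0.0005
grip_force: 5.4
```

Emit:
{"api": "apply_moves", "payload": {"series": [{"delta_pos": [0,0,1.5],"spin": 0,"hand": 0},{"delta_pos": [0,0,2.6],"spin": 0,"hand": 0},{"delta_pos": [-0.4,-3,2.6],"spin": 0,"hand": 0},{"delta_pos": [-0.4,-5.6,2.6],"spin": 0,"hand": 0},{"delta_pos": [-0.4,-5.6,2.4],"spin": 0,"hand": 0},{"delta_pos": [-0.4,-5.6,1],"spin": 0,"hand": 0},{"delta_pos": [-0.4,-5.6,0.3],"spin": 0,"hand": 0},{"delta_pos": [-0.4,-5.6,0],"spin": 0,"hand": 0},{"delta_pos": [-0.4,-5.6,0],"spin": 0,"hand": 0},{"delta_pos": [-0.4,-5.6,0],"spin": 0,"hand": 0}]}}

```text
time_s: 14.25
position: [0.3907, 0.265, 0.0605]
ee_rot: [3.141, -0.001, -0.0]
contact_force: [-6.1, -9.4, 43.2]
gripper_width: 0.0005
grip_force: 21.7
```

Emit:
{"api": "apply_moves", "payload": {"series": [{"delta_pos": [0,0,1.5],"spin": 0,"hand": 0},{"delta_pos": [0,0,3.5],"spin": 0,"hand": 0},{"delta_pos": [0.2,4,3.5],"spin": 0,"hand": 0},{"delta_pos": [0.5,8,3.5],"spin": 0,"hand": 0},{"delta_pos": [0.5,11,3.3],"spin": 0,"hand": 0},{"delta_pos": [0.5,11,2.4],"spin": 0,"hand": 0},{"delta_pos": [0.5,11,1],"spin": 0,"hand": 0},{"delta_pos": [0.5,11,0.3],"spin": 0,"hand": 0},{"delta_pos": [0.5,11,0],"spin": 0,"hand": 0},{"delta_pos": [0.5,11,0],"spin": 0,"hand": 0},{"delta_pos": [0.5,11,0],"spin": 0,"hand": 0}]}}

```text
time_s: 15.35
position: [0.3945, 0.3748, 0.0606]
ee_rot: [3.142, 0.0, -0.0]
contact_force: [-11.7, -4.9, 32.1]
gripper_width: 0.0006
grip_force: 16.1
```

Emit:
{"api": "apply_moves", "payload": {"series": [{"delta_pos": [0,0,2],"spin": 0,"hand": 0},{"delta_pos": [0,0,6],"spin": 0,"hand": 0},{"delta_pos": [0,-1,10],"spin": 0,"hand": 0},{"delta_pos": [0,-1,14],"spin": 0,"hand": 4},{"delta_pos": [0,-1,14],"spin": 0,"hand": 9.4}]}}

```text
time_s: 15.85
position: [0.3968, 0.3657, 0.204]
ee_rot: [-3.138, -0.005, -0.002]
contact_force: [1.3, 0.9, -0.3]
gripper_width: 0.0131
grip_force: 0.0
```

Run:
```python
from h import *
o=observe();print(o["position"],o["contact_force"])
T=save("top","t7");S=save("scene","s7")
for c in("top","scene"): print([(round(d["score"],2),np.round(d["at"]),ray(c,d["at"],.03)[:2].round(3)) for d in boxes_of(c,"cup")])
a=cv2.resize(T[200:340,240:380],(400,400),interpolation=cv2.INTER_CUBIC)
b=cv2.resize(S[150:290,200:340],(400,400),interpolation=cv2.INTER_CUBIC)
cv2.imwrite("pics/s7c.png",np.hstack([a,b]))
```

```text
[0.39679056 0.36567721 0.20402927] [ 1.2766765   0.94352713 -0.32142324]
[(0.87, array([280., 307.]), array([0.419, 0.009]))]
[(0.74, array([169., 368.]), array([0.368, 0.346])), (0.63, array([226., 296.]), array([0.425, 0.01 ]))]
```

View pics/s7c.png

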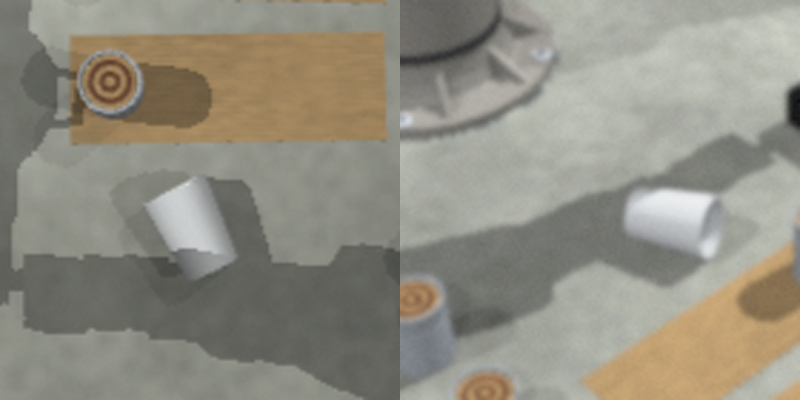

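The cup lies on its side. Its mouth is near (266, 301) and its foot near (295, 315) in the top view, so the axis is about 26° from x. I'll grip it at the rim across the axis.

Emit:
{"api": "apply_moves", "payload": {"series": [{"delta_pos": [0,-4,0],"spin": 0.05,"hand": 9.4},{"delta_pos": [1,-8,0],"spin": 0.1,"hand": 9.4},{"delta_pos": [2,-12,0],"spin": 0.2,"hand": 9.4},{"delta_pos": [3,-16,0],"spin": 0.3,"hand": 9.4},{"delta_pos": [4,-20,0],"spin": 0.4,"hand": 9.4},{"delta_pos": [5,-24,0],"spin": 0.45,"hand": 9.4},{"delta_pos": [5.2,-28,-1],"spin": 0.45,"hand": 9.4},{"delta_pos": [5.2,-32,-3],"spin": 0.45,"hand": 9.4},{"delta_pos": [5.2,-34.4,-6],"spin": 0.45,"hand": 9.4},{"delta_pos": [5.2,-34.4,-10],"spin": 0.45,"hand": 9.4},{"delta_pos": [5.2,-34.4,-14],"spin": 0.45,"hand": 9.4},{"delta_pos": [5.2,-34.4,-17],"spin": 0.45,"hand": 9.4},{"delta_pos": [5.2,-34.4,-19],"spin": 0.45,"hand": 9.4},{"delta_pos": [5.2,-34.4,-19],"spin": 0.45,"hand": 9.4}]}}

```text
time_s: 17.45
position: [0.4443, 0.0203, 0.0063]
ee_rot: [-3.139, 0.006, 0.449]
contact_force: [-0.5, 0.1, 0.1]
gripper_width: 0.094
grip_force: 0.0
```

Emit:
{"api": "apply_moves", "payload": {"series": [{"delta_pos": [0,0,0],"spin": 0,"hand": 7},{"delta_pos": [0,0,0],"spin": 0,"hand": 4},{"delta_pos": [0,0,0],"spin": 0,"hand": 4},{"delta_pos": [0,0,0],"spin": 0,"hand": 4},{"delta_pos": [0,0,0],"spin": 0,"hand": 4},{"delta_pos": [0,0,0.5],"spin": 0,"hand": 4},{"delta_pos": [0,0,1],"spin": 0,"hand": 4},{"delta_pos": [0,0,1.5],"spin": 0,"hand": 4},{"delta_pos": [0,0,2],"spin": 0,"hand": 4},{"delta_pos": [0,0,2.5],"spin": 0,"hand": 4},{"delta_pos": [0,0,3],"spin": 0,"hand": 4},{"delta_pos": [0,0,3.5],"spin": 0,"hand": 4},{"delta_pos": [0,0,4],"spin": 0,"hand": 4},{"delta_pos": [0,0,4],"spin": 0,"hand": 4}], "squeeze": 6}}

```text
time_s: 18.85
position: [0.4478, 0.0204, 0.0502]
ee_rot: [3.141, -0.001, 0.449]
contact_force: [0.9, 0.6, 2.7]
gripper_width: 0.0616
grip_force: 5.9
```

Run:
```python
from h import *
o=observe();print(o["position"],o["ee_rot"],o["gripper_width"],o["contact_force"])
T=save("top","t8");S=save("scene","s8")
b=cv2.resize(S[140:280,220:360],(600,600),interpolation=cv2.INTER_CUBIC)
cv2.imwrite("pics/s8c.png",b)
for c in("top","scene"): print([(round(d["score"],2),np.round(d["at"]),ray(c,d["at"],.04)[:2].round(3)) for d in boxes_of(c,"cup")])
```

```text
[0.44783431 0.02038691 0.05021463] [ 3.14119657e+00 -1.33169040e-03  4.48637699e-01] 0.06160363683570413 [0.88304224 0.56387872 2.7019333 ]
[(0.38, array([303., 104.]), array([0.357, 0.516]))]
[(0.74, array([221., 306.]), array([0.436, 0.034]))]
```

View pics/s8c.png

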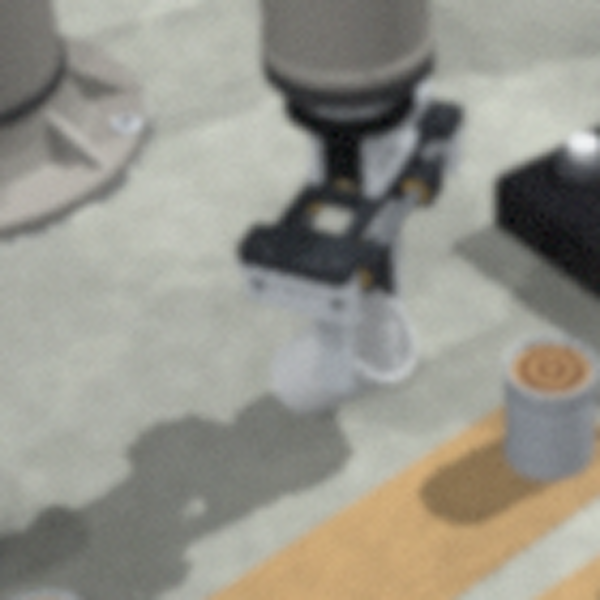

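The cup is rising with its foot dragging on the bench, tilted about 45°. I'll continue lifting.

Emit:
{"api": "apply_moves", "payload": {"series": [{"delta_pos": [0,0,0.4],"spin": 0,"hand": 4},{"delta_pos": [0,0,0.8],"spin": 0,"hand": 4},{"delta_pos": [0,0,1.2],"spin": 0,"hand": 4},{"delta_pos": [0,0,1.2],"spin": 0,"hand": 4},{"delta_pos": [0,0,1.2],"spin": 0,"hand": 4}]}}

```text
time_s: 19.55
position: [0.4472, 0.0202, 0.0616]
ee_rot: [3.142, -0.0, 0.449]
contact_force: [-0.1, -0.3, -2.1]
gripper_width: 0.0583
grip_force: 5.7
```

Run:
```python
from h import *
o=observe();print(o["position"],o["gripper_width"],o["contact_force"])
save("top","t9");S=save("scene","s9")
for n in("cup",): print([(round(d["score"],2),np.round(d["at"])) for d in boxes_of("scene",n)])
# expected projected cup centre / foot for upright cup hung under pivot
p=o["position"]
for h in(0,.025,.04,.08): print(h,np.round(proj("scene",[p[0],p[1],p[2]+.025-.08+h])))
b=cv2.resize(S[180:260,270:350],(600,600),interpolation=cv2.INTER_CUBIC)
cv2.imwrite("pics/s9c.png",b)
```

```text
[0.44724827 0.02020087 0.06155073] 0.058274345173709746 [-0.14641607 -0.3048424  -2.0888123 ]
[(0.67, array([224., 311.]))]
0 [235. 305.]
0.025 [228. 304.]
0.04 [224. 304.]
0.08 [212. 304.]
```

View pics/s9c.png

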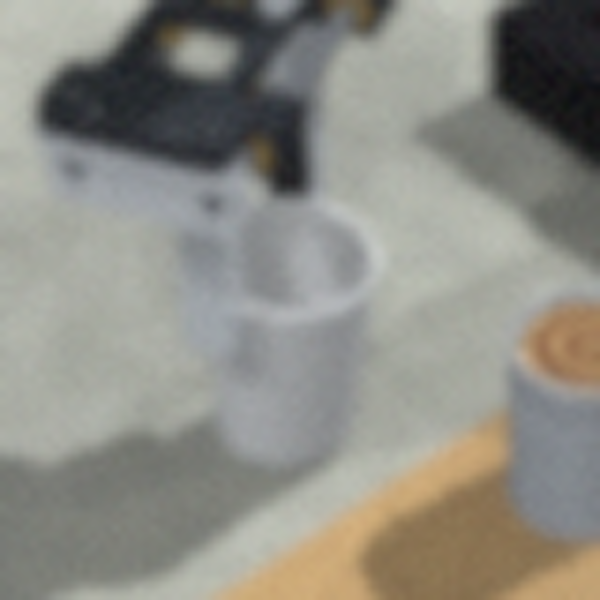

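The cup is upright now. I'll lower it onto the bench and release it.

Emit:
{"api": "apply_moves", "payload": {"series": [{"delta_pos": [0,0,-0.2],"spin": 0,"hand": 4},{"delta_pos": [0,0,-0.4],"spin": 0,"hand": 4},{"delta_pos": [0,0,-0.6],"spin": 0,"hand": 4},{"delta_pos": [0,0,-0.6],"spin": 0,"hand": 4}]}}

```text
time_s: 20.1
position: [0.4471, 0.0202, 0.0552]
ee_rot: [-3.141, 0.0, 0.449]
contact_force: [-0.3, 0.2, 1.3]
gripper_width: 0.058
grip_force: 5.8
```

Emit:
{"api": "apply_moves", "payload": {"series": [{"delta_pos": [0,0,-0.2],"spin": 0,"hand": 4},{"delta_pos": [0,0,-0.2],"spin": 0,"hand": 5.9},{"delta_pos": [0,0,-0.2],"spin": 0,"hand": 6.4},{"delta_pos": [0,0,-0.2],"spin": 0,"hand": 7},{"delta_pos": [0,0,-0.2],"spin": 0,"hand": 9},{"delta_pos": [0,0,-0.2],"spin": 0,"hand": 9},{"delta_pos": [0,0,3],"spin": 0,"hand": 9},{"delta_pos": [0,0,7],"spin": 0,"hand": 9},{"delta_pos": [0,0,11],"spin": 0,"hand": 9},{"delta_pos": [0,-4,15],"spin": 0,"hand": 9},{"delta_pos": [0,-8,15],"spin": 0,"hand": 9},{"delta_pos": [0,-12,15],"spin": 0,"hand": 9},{"delta_pos": [0,-16,15],"spin": 0,"hand": 9}]}}

```text
time_s: 21.4
position: [0.4471, -0.1415, 0.2061]
ee_rot: [3.141, -0.001, 0.449]
contact_force: [0.6, 0.2, 0.6]
gripper_width: 0.0901
grip_force: 0.0
```

```bash
cat > tins.py <<'E'
from m import *
def run():
    o=observe();print(o["position"].round(4) if hasattr(o["position"],"round") else o["position"],o["time_s"])
    T=grab_frame("top");S=grab_frame("scene")
    for c in("top","scene"): print("cup",c,[(round(d["score"],2),np.round(d["at"],1),ray(c,d["at"],.045)[:2].round(3)) for d in boxes_of(c,"cup")])
    sd=[]
    for n in ("tin_a",):
        for d in boxes_of("scene",n): sd.append(np.array(d["at"]))
        for d in boxes_of("top",n):
            try:c=cen(T,d["at"],11)
            except Exception: c=d["at"]
            r=[]
            for h in(.05,.07):
                w=ray("top",c,h);q=np.array(proj("scene",[w[0],w[1],h/2]))
                e=min([np.hypot(*(q-s)) for s in sd] or [99]);r.append((h,w[:2].round(3).tolist(),round(float(e),1)))
            print(round(d["score"],2),r)
E
python3 -c "
from tins import *
run()
print([np.round(proj('top',[.447+.008,.024,z])) for z in (0,.08)])"
```

```text
[ 0.4471 -0.1415  0.2061] 21.4
cup top [(0.76, array([266.3, 301.6]), array([0.454, 0.024]))]
cup scene [(0.76, array([223.1, 307.6]), array([0.45, 0.03]))]
0.96 [(0.05, [0.426, -0.38], 2.3), (0.07, [0.426, -0.374], 5.3)]
0.73 [(0.05, [0.609, -0.255], 1.7), (0.07, [0.606, -0.251], 6.3)]
0.56 [(0.05, [0.561, -0.374], 4.2), (0.07, [0.559, -0.368], 4.3)]
0.42 [(0.05, [nan, nan], nan), (0.07, [nan, nan], nan)]
0.2 [(0.05, [nan, nan], nan), (0.07, [nan, nan], nan)]
[array([266., 302.]), array([265., 301.])]m.py:6: RuntimeWarning: invalid value encountered in scalar divide
  return (w*Y).sum()/w.sum(),(w*X).sum()/w.sum()
```

The cup stands upright at (0.453, 0.024). Now the tins, starting with the tall one at (0.385, -0.250).

Emit:
{"api": "apply_moves", "payload": {"series": [{"delta_pos": [-1,-3,0],"spin": 0.14,"hand": 9},{"delta_pos": [-3,-6,0],"spin": 0.28,"hand": 9},{"delta_pos": [-5,-9,0],"spin": 0.42,"hand": 9},{"delta_pos": [-6.2,-10.9,0],"spin": 0.56,"hand": 9},{"delta_pos": [-6.2,-10.9,-1],"spin": 0.7,"hand": 9},{"delta_pos": [-6.2,-10.9,-3],"spin": 0.84,"hand": 9},{"delta_pos": [-6.2,-10.9,-5],"spin": 0.98,"hand": 9},{"delta_pos": [-6.2,-10.9,-8],"spin": 1.12,"hand": 9},{"delta_pos": [-6.2,-10.9,-12],"spin": 1.12,"hand": 9},{"delta_pos": [-6.2,-10.9,-16],"spin": 1.12,"hand": 9},{"delta_pos": [-6.2,-10.9,-18.5],"spin": 1.12,"hand": 9},{"delta_pos": [-6.2,-10.9,-18.5],"spin": 1.12,"hand": 9},{"delta_pos": [-6.2,-10.9,-18.5],"spin": 1.12,"hand": 5},{"delta_pos": [-6.2,-10.9,-18.5],"spin": 1.12,"hand": 5},{"delta_pos": [-6.2,-10.9,-18.5],"spin": 1.12,"hand": 5},{"delta_pos": [-6.2,-10.9,-18.5],"spin": 1.12,"hand": 5},{"delta_pos": [-6.2,-10.9,-18.5],"spin": 1.12,"hand": 5}], "squeeze": 20}}

```text
time_s: 23.4
position: [0.3856, -0.249, 0.0212]
ee_rot: [3.141, 0.001, 1.569]
contact_force: [-2.7, 0.8, 12.8]
gripper_width: 0.056
grip_force: 20.0
```

Emit:
{"api": "apply_moves", "payload": {"series": [{"delta_pos": [0,0,4],"spin": 0,"hand": 5},{"delta_pos": [0,0,8],"spin": 0,"hand": 5},{"delta_pos": [2,2,11],"spin": 0,"hand": 5},{"delta_pos": [4.5,5,11],"spin": 0,"hand": 5},{"delta_pos": [7.5,8.5,11],"spin": 0,"hand": 5},{"delta_pos": [10.5,12,11],"spin": 0,"hand": 5},{"delta_pos": [13.5,15.5,10],"spin": 0,"hand": 5},{"delta_pos": [16.3,19.1,8],"spin": 0,"hand": 5},{"delta_pos": [16.3,19.1,5],"spin": 0,"hand": 5},{"delta_pos": [16.3,19.1,2.5],"spin": 0,"hand": 5},{"delta_pos": [16.3,19.1,1],"spin": 0,"hand": 5},{"delta_pos": [16.3,19.1,0.2],"spin": 0,"hand": 5},{"delta_pos": [16.3,19.1,0.1],"spin": 0,"hand": 5},{"delta_pos": [16.3,19.1,0.1],"spin": 0,"hand": 5.9},{"delta_pos": [16.3,19.1,0.1],"spin": 0,"hand": 7.5},{"delta_pos": [16.3,19.1,0.1],"spin": 0,"hand": 7.5},{"delta_pos": [16.3,19.1,3],"spin": 0,"hand": 7.5},{"delta_pos": [16.3,19.1,7],"spin": 0,"hand": 9},{"delta_pos": [16.3,17,11],"spin": 0,"hand": 9}]}}

```text
time_s: 25.3
position: [0.5482, -0.0764, 0.1321]
ee_rot: [-3.142, -0.001, 1.572]
contact_force: [0.6, -1.0, -0.3]
gripper_width: 0.0875
grip_force: 0.0
```

Emit:
{"api": "apply_moves", "payload": {"series": [{"delta_pos": [0,-4,0],"spin": 0,"hand": 9.2},{"delta_pos": [0.3,-8,0],"spin": 0,"hand": 9.2},{"delta_pos": [0.5,-12,0],"spin": 0,"hand": 9.2},{"delta_pos": [0.8,-16,0],"spin": 0,"hand": 9.2},{"delta_pos": [1.1,-20,0],"spin": 0,"hand": 9.2},{"delta_pos": [1.1,-24,0],"spin": 0,"hand": 9.2},{"delta_pos": [1.1,-27,0],"spin": 0,"hand": 9.2},{"delta_pos": [1.1,-29.2,0],"spin": 0,"hand": 9.2},{"delta_pos": [1.1,-29.2,-1],"spin": 0,"hand": 9.2}]}}

```text
time_s: 26.2
position: [0.5589, -0.375, 0.1217]
ee_rot: [3.14, 0.002, 1.564]
contact_force: [0.4, -0.5, 0.2]
gripper_width: 0.092
grip_force: 0.0
```

```bash
python3 -c "
from tins import *
run()" 2>/dev/null
```

```text
[ 0.5589 -0.375   0.1217] 26.2
cup top [(0.64, array([264.4, 299.3]), array([0.458, 0.03 ]))]
cup scene [(0.97, array([224.2, 307. ]), array([0.452, 0.026])), (0.24, array([294.6, 230.1]), array([ 0.519, -0.265]))]
0.94 [(0.05, [0.499, -0.254], 1.7), (0.07, [0.498, -0.25], 5.3)]
0.86 [(0.05, [0.426, -0.379], 0.7), (0.07, [0.426, -0.373], 5.0)]
0.62 [(0.05, [0.552, -0.056], 3.7), (0.07, [0.55, -0.055], 4.2)]
0.61 [(0.05, [0.609, -0.255], 2.7), (0.07, [0.606, -0.251], 7.2)]
0.59 [(0.05, [0.56, -0.373], 0.8), (0.07, [0.558, -0.368], 5.1)]
```

Emit:
{"api": "apply_moves", "payload": {"series": [{"delta_pos": [0,0.2,-4],"spin": 0,"hand": 9.2},{"delta_pos": [0,0.2,-8],"spin": 0,"hand": 9.2},{"delta_pos": [0,0.2,-10],"spin": 0,"hand": 9.2},{"delta_pos": [0,0.2,-10],"spin": 0,"hand": 9.2},{"delta_pos": [0,0.2,-10],"spin": 0,"hand": 5},{"delta_pos": [0,0.2,-10],"spin": 0,"hand": 5},{"delta_pos": [0,0.2,-10],"spin": 0,"hand": 5},{"delta_pos": [0,0.2,-10],"spin": 0,"hand": 5},{"delta_pos": [0,0.2,-10],"spin": 0,"hand": 5},{"delta_pos": [0,0.2,-10],"spin": 0,"hand": 5}]}}

```text
time_s: 27.5
position: [0.5596, -0.3689, 0.0212]
ee_rot: [3.141, 0.0, 1.569]
contact_force: [-1.0, 1.3, 7.0]
gripper_width: 0.0555
grip_force: 20.0
```

Emit:
{"api": "apply_moves", "payload": {"series": [{"delta_pos": [0,0,4],"spin": 0,"hand": 5},{"delta_pos": [0,0,8],"spin": 0,"hand": 5},{"delta_pos": [0,2,11],"spin": 0,"hand": 5},{"delta_pos": [0,6,11],"spin": 0,"hand": 5},{"delta_pos": [-0.5,10,11],"spin": 0,"hand": 5},{"delta_pos": [-0.5,14,11],"spin": 0,"hand": 5},{"delta_pos": [-1,18,11],"spin": 0,"hand": 5},{"delta_pos": [-1,22,10],"spin": 0,"hand": 5},{"delta_pos": [-1,24,7],"spin": 0,"hand": 5},{"delta_pos": [-1,24,3.5],"spin": 0,"hand": 5},{"delta_pos": [-1,24,1],"spin": 0,"hand": 5},{"delta_pos": [-1,24,0.2],"spin": 0,"hand": 5},{"delta_pos": [-1,24,0.1],"spin": 0,"hand": 5},{"delta_pos": [-1,24,0.1],"spin": 0,"hand": 5.9},{"delta_pos": [-1,24,0.1],"spin": 0,"hand": 7.5},{"delta_pos": [-1,24,0.1],"spin": 0,"hand": 7.5},{"delta_pos": [-1,24,3],"spin": 0,"hand": 7.5},{"delta_pos": [-1,24,7],"spin": 0,"hand": 9},{"delta_pos": [-1,22,11],"spin": 0,"hand": 9}]}}

```text
time_s: 29.4
position: [0.5493, -0.1464, 0.1321]
ee_rot: [-3.141, -0.001, 1.572]
contact_force: [0.6, -0.7, 0.3]
gripper_width: 0.0875
grip_force: 0.0
```

Emit:
{"api": "apply_moves", "payload": {"series": [{"delta_pos": [2,-4,0],"spin": 0,"hand": 9.2},{"delta_pos": [4,-7,0],"spin": 0,"hand": 9.2},{"delta_pos": [6,-10.6,0],"spin": 0,"hand": 9.2},{"delta_pos": [6,-10.6,-3],"spin": 0,"hand": 9.2},{"delta_pos": [6,-10.6,-7],"spin": 0,"hand": 9.2},{"delta_pos": [6,-10.6,-10],"spin": 0,"hand": 9.2},{"delta_pos": [6,-10.6,-11.8],"spin": 0,"hand": 9.2},{"delta_pos": [6,-10.6,-11.8],"spin": 0,"hand": 9.2},{"delta_pos": [6,-10.6,-11.8],"spin": 0,"hand": 5},{"delta_pos": [6,-10.6,-11.8],"spin": 0,"hand": 5},{"delta_pos": [6,-10.6,-11.8],"spin": 0,"hand": 5},{"delta_pos": [6,-10.6,-11.8],"spin": 0,"hand": 5},{"delta_pos": [6,-10.6,-11.8],"spin": 0,"hand": 5},{"delta_pos": [6,-10.6,-11.8],"spin": 0,"hand": 5}]}}

```text
time_s: 30.8
position: [0.6095, -0.2549, 0.0131]
ee_rot: [3.141, 0.0, 1.569]
contact_force: [-0.8, -0.6, 6.8]
gripper_width: 0.0562
grip_force: 20.0
```

Emit:
{"api": "apply_moves", "payload": {"series": [{"delta_pos": [0,0,4],"spin": 0,"hand": 5},{"delta_pos": [0,0,8],"spin": 0,"hand": 5},{"delta_pos": [1.5,2,11],"spin": 0,"hand": 5},{"delta_pos": [3.5,6,11],"spin": 0,"hand": 5},{"delta_pos": [5.5,10,11],"spin": 0,"hand": 5},{"delta_pos": [7.1,14,11],"spin": 0,"hand": 5},{"delta_pos": [7.1,18,11],"spin": 0,"hand": 5},{"delta_pos": [7.1,22,11],"spin": 0,"hand": 5},{"delta_pos": [7.1,26,9],"spin": 0,"hand": 5},{"delta_pos": [7.1,26.5,6],"spin": 0,"hand": 5},{"delta_pos": [7.1,26.5,3],"spin": 0,"hand": 5},{"delta_pos": [7.1,26.5,1],"spin": 0,"hand": 5},{"delta_pos": [7.1,26.5,0.2],"spin": 0,"hand": 5},{"delta_pos": [7.1,26.5,0.1],"spin": 0,"hand": 5},{"delta_pos": [7.1,26.5,0.1],"spin": 0,"hand": 5.9},{"delta_pos": [7.1,26.5,0.1],"spin": 0,"hand": 7.5},{"delta_pos": [7.1,26.5,0.1],"spin": 0,"hand": 7.5},{"delta_pos": [7.1,26.5,3],"spin": 0,"hand": 7.5},{"delta_pos": [7.1,26.5,7],"spin": 0,"hand": 9},{"delta_pos": [7.1,24.5,11],"spin": 0,"hand": 9}]}}

```text
time_s: 32.8
position: [0.68, -0.0067, 0.1241]
ee_rot: [-3.141, -0.002, 1.573]
contact_force: [1.0, -0.5, 0.4]
gripper_width: 0.0876
grip_force: 0.0
```

```bash
python3 -c "
from tins import *
run()" 2>/dev/null
```

```text
[ 0.68   -0.0067  0.1241] 32.8
cup top [(0.95, array([265.5, 302. ]), array([0.456, 0.023]))]
cup scene [(0.65, array([227.7, 307.1]), array([0.463, 0.017])), (0.62, array([295. , 230.9]), array([ 0.522, -0.265]))]
0.93 [(0.05, [0.426, -0.379], 2.2), (0.07, [0.426, -0.373], 5.8)]
0.86 [(0.05, [0.499, -0.254], 1.2), (0.07, [0.498, -0.25], 5.0)]
0.44 [(0.05, [nan, nan], nan), (0.07, [nan, nan], nan)]
0.44 [(0.05, [nan, nan], nan), (0.07, [nan, nan], nan)]
```

Emit:
{"api": "apply_moves", "payload": {"series": [{"delta_pos": [-2.6,-3.5,0.5],"spin": 0,"hand": 9.2},{"delta_pos": [-5.2,-7,0.5],"spin": 0,"hand": 9.2},{"delta_pos": [-7.8,-10.5,0.5],"spin": 0,"hand": 9.2},{"delta_pos": [-10.4,-14,0.5],"spin": 0,"hand": 9.2},{"delta_pos": [-13,-17.5,0.5],"spin": 0,"hand": 9.2},{"delta_pos": [-15.6,-21,0.5],"spin": 0,"hand": 9.2},{"delta_pos": [-18.1,-24.5,0.5],"spin": 0,"hand": 9.2},{"delta_pos": [-18.1,-24.5,-1],"spin": 0,"hand": 9.2},{"delta_pos": [-18.1,-24.5,-4.5],"spin": 0,"hand": 9.2},{"delta_pos": [-18.1,-24.5,-8.5],"spin": 0,"hand": 9.2},{"delta_pos": [-18.1,-24.5,-11],"spin": 0,"hand": 9.2},{"delta_pos": [-18.1,-24.5,-11],"spin": 0,"hand": 9.2},{"delta_pos": [-18.1,-24.5,-11],"spin": 0,"hand": 5},{"delta_pos": [-18.1,-24.5,-11],"spin": 0,"hand": 5},{"delta_pos": [-18.1,-24.5,-11],"spin": 0,"hand": 5},{"delta_pos": [-18.1,-24.5,-11],"spin": 0,"hand": 5},{"delta_pos": [-18.1,-24.5,-11],"spin": 0,"hand": 5},{"delta_pos": [-18.1,-24.5,-11],"spin": 0,"hand": 5}]}}

```text
time_s: 34.9
position: [0.4996, -0.255, 0.0132]
ee_rot: [3.141, 0.0, 1.569]
contact_force: [-1.1, 0.7, 8.8]
gripper_width: 0.0558
grip_force: 20.0
```

Emit:
{"api": "apply_moves", "payload": {"series": [{"delta_pos": [0,0,4],"spin": 0,"hand": 5},{"delta_pos": [0,0,8],"spin": 0,"hand": 5},{"delta_pos": [2,2,11],"spin": 0,"hand": 5},{"delta_pos": [5,5,11],"spin": 0,"hand": 5},{"delta_pos": [8,8.5,11],"spin": 0,"hand": 5},{"delta_pos": [11,12,11],"spin": 0,"hand": 5},{"delta_pos": [14,15.5,11],"spin": 0,"hand": 5},{"delta_pos": [17,18.5,10],"spin": 0,"hand": 5},{"delta_pos": [18.1,19.5,8],"spin": 0,"hand": 5},{"delta_pos": [18.1,19.5,5],"spin": 0,"hand": 5},{"delta_pos": [18.1,19.5,2.5],"spin": 0,"hand": 5},{"delta_pos": [18.1,19.5,1],"spin": 0,"hand": 5},{"delta_pos": [18.1,19.5,0.2],"spin": 0,"hand": 5},{"delta_pos": [18.1,19.5,0.1],"spin": 0,"hand": 5},{"delta_pos": [18.1,19.5,0.1],"spin": 0,"hand": 5.9},{"delta_pos": [18.1,19.5,0.1],"spin": 0,"hand": 7.5},{"delta_pos": [18.1,19.5,0.1],"spin": 0,"hand": 7.5},{"delta_pos": [18.1,19.5,3],"spin": 0,"hand": 7.5},{"delta_pos": [18.1,19.5,7],"spin": 0,"hand": 9},{"delta_pos": [18.1,17.5,11],"spin": 0,"hand": 9}]}}

```text
time_s: 36.9
position: [0.6802, -0.0766, 0.1241]
ee_rot: [-3.141, -0.002, 1.573]
contact_force: [0.4, -0.3, 0.3]
gripper_width: 0.0875
grip_force: 0.0
```

Emit:
{"api": "apply_moves", "payload": {"series": [{"delta_pos": [-2.5,-3,0.5],"spin": 0,"hand": 9.2},{"delta_pos": [-5,-6,0.5],"spin": 0,"hand": 9.2},{"delta_pos": [-7.5,-9,0.5],"spin": 0,"hand": 9.2},{"delta_pos": [-10,-12,0.5],"spin": 0,"hand": 9.2},{"delta_pos": [-12.5,-15,0.5],"spin": 0,"hand": 9.2},{"delta_pos": [-15,-18,0.5],"spin": 0,"hand": 9.2},{"delta_pos": [-17.5,-21,0.5],"spin": 0,"hand": 9.2},{"delta_pos": [-20,-24,0.5],"spin": 0,"hand": 9.2},{"delta_pos": [-22.5,-27,0.5],"spin": 0,"hand": 9.2},{"delta_pos": [-25.4,-29.9,0.5],"spin": 0,"hand": 9.2},{"delta_pos": [-25.4,-29.9,0],"spin": 0,"hand": 9.2}]}}

```text
time_s: 38.0
position: [0.4222, -0.3835, 0.1234]
ee_rot: [-3.141, 0.003, 1.562]
contact_force: [0.8, 0.5, 0.2]
gripper_width: 0.0917
grip_force: 0.0
```

```bash
python3 -c "
from tins import *
run()" 2>/dev/null
```

```text
[ 0.4222 -0.3835  0.1234] 38.0
cup top [(0.95, array([264.6, 301.2]), array([0.458, 0.025]))]
cup scene [(0.89, array([224.8, 306.6]), array([0.453, 0.023])), (0.54, array([191. , 399.3]), array([0.523, 0.315])), (0.45, array([278.8, 362.6]), array([ 0.691, -0.007])), (0.16, array([263.1, 306.8]), array([ 0.562, -0.07 ]))]
0.95 [(0.05, [0.543, -0.131], 4.5), (0.07, [0.541, -0.128], 6.5)]
0.93 [(0.05, [0.675, -0.062], 2.5), (0.07, [0.672, -0.061], 6.4)]
0.78 [(0.05, [0.678, 0.008], 2.2), (0.07, [0.674, 0.008], 2.7)]
0.76 [(0.05, [0.426, -0.379], 1.8), (0.07, [0.426, -0.374], 3.6)]
0.68 [(0.05, [0.548, -0.054], 2.7), (0.07, [0.546, -0.053], 4.7)]
```

All four placed tins are in position. Next is the last one, at (0.426, -0.380).

Emit:
{"api": "apply_moves", "payload": {"series": [{"delta_pos": [0,0,-4],"spin": 0,"hand": 9.2},{"delta_pos": [0,0,-8],"spin": 0,"hand": 9.2},{"delta_pos": [0,0,-11],"spin": 0,"hand": 9.2},{"delta_pos": [0,0,-11],"spin": 0,"hand": 9.2},{"delta_pos": [0,0,-11],"spin": 0,"hand": 5},{"delta_pos": [0,0,-11],"spin": 0,"hand": 5},{"delta_pos": [0,0,-11],"spin": 0,"hand": 5},{"delta_pos": [0,0,-11],"spin": 0,"hand": 5},{"delta_pos": [0,0,-11],"spin": 0,"hand": 5},{"delta_pos": [0,0,-11],"spin": 0,"hand": 5},{"delta_pos": [0,0,-8],"spin": 0,"hand": 5},{"delta_pos": [0,0,-4],"spin": 0,"hand": 5},{"delta_pos": [2,2,0],"spin": 0,"hand": 5},{"delta_pos": [4.5,4.5,0],"spin": 0,"hand": 5},{"delta_pos": [7,7,0],"spin": 0,"hand": 5},{"delta_pos": [10,10,0],"spin": 0,"hand": 5},{"delta_pos": [10,10,0],"spin": 0,"hand": 5}]}}

```text
time_s: 40.0
position: [0.5302, -0.2735, 0.1228]
ee_rot: [3.139, -0.002, 1.575]
contact_force: [0.3, 0.2, -1.7]
gripper_width: 0.056
grip_force: 20.0
```

Emit:
{"api": "apply_moves", "payload": {"series": [{"delta_pos": [3,3,0],"spin": 0,"hand": 5},{"delta_pos": [6,6,0],"spin": 0,"hand": 5},{"delta_pos": [9,9,0],"spin": 0,"hand": 5},{"delta_pos": [12,12,0],"spin": 0,"hand": 5},{"delta_pos": [15.3,15,0],"spin": 0,"hand": 5},{"delta_pos": [15.3,15,-3],"spin": 0,"hand": 5},{"delta_pos": [15.3,15,-6],"spin": 0,"hand": 5},{"delta_pos": [15.3,15,-9],"spin": 0,"hand": 5},{"delta_pos": [15.3,15,-10.5],"spin": 0,"hand": 5},{"delta_pos": [15.3,15,-10.8],"spin": 0,"hand": 5},{"delta_pos": [15.3,15,-10.9],"spin": 0,"hand": 5},{"delta_pos": [15.3,15,-10.9],"spin": 0,"hand": 5.9},{"delta_pos": [15.3,15,-10.9],"spin": 0,"hand": 7.5},{"delta_pos": [15.3,15,-10.9],"spin": 0,"hand": 7.5},{"delta_pos": [15.3,15,-7],"spin": 0,"hand": 8},{"delta_pos": [15.3,15,-3],"spin": 0,"hand": 9},{"delta_pos": [15.3,12,2],"spin": 0,"hand": 9},{"delta_pos": [14,8,5],"spin": 0,"hand": 9},{"delta_pos": [11,4,8],"spin": 0,"hand": 9},{"delta_pos": [8,0,8],"spin": 0,"hand": 9}]}}

```text
time_s: 42.0
position: [0.6162, -0.2675, 0.2043]
ee_rot: [3.137, 0.001, 1.57]
contact_force: [1.3, -0.1, -1.1]
gripper_width: 0.0899
grip_force: 0.0
```

Emit:
{"api": "apply_moves", "payload": {"series": [{"delta_pos": [-3,-3,0],"spin": 0,"hand": 9},{"delta_pos": [-6,-7,0],"spin": 0,"hand": 9},{"delta_pos": [-8,-11,0],"spin": 0,"hand": 9},{"delta_pos": [-8,-15,0],"spin": 0,"hand": 9},{"delta_pos": [-8,-15,0],"spin": 0,"hand": 9}]}}

```text
time_s: 42.5
position: [0.5325, -0.423, 0.2008]
ee_rot: [-3.141, 0.003, 1.562]
contact_force: [0.1, 0.9, 0.9]
gripper_width: 0.09
grip_force: 0.0
```

```bash
python3 - 2>/dev/null <<'E'
from tins import *
run()
T=save("top","t12");S=save("scene","s12")
a=cv2.resize(T[150:320,130:400],(500,315),interpolation=cv2.INTER_CUBIC)
b=cv2.resize(S[120:360,250:470],(300,315),interpolation=cv2.INTER_CUBIC)
cv2.imwrite("pics/fin.png",np.hstack([a,b]))
for n,z in(("tape",.02),("jar",.05)): print(n,[(round(d["score"],2),ray("top",d["at"],z)[:2].round(3)) for d in boxes_of("top",n)])
E
```

```text
[ 0.5325 -0.423   0.2008] 42.5
cup top [(0.97, array([266.1, 299.6]), array([0.454, 0.029]))]
cup scene [(0.94, array([223.8, 307.2]), array([0.451, 0.027]))]
0.98 [(0.05, [0.65, -0.043], 0.9), (0.07, [0.647, -0.042], 3.8)]
0.76 [(0.05, [0.545, -0.132], 3.5), (0.07, [0.543, -0.13], 4.0)]
0.66 [(0.05, [0.678, -0.127], 0.9), (0.07, [0.674, -0.125], 4.4)]
0.65 [(0.05, [0.675, 0.013], 2.6), (0.07, [0.672, 0.013], 3.5)]
0.61 [(0.05, [0.548, -0.051], 2.7), (0.07, [0.546, -0.05], 4.5)]
tape [(0.66, array([ 0.4  , -0.505])), (0.48, array([0.554, 0.341]))]
jar [(0.79, array([0.358, 0.512])), (0.57, array([ 0.548, -0.058])), (0.17, array([ 0.399, -0.485]))]
```

View pics/fin.png

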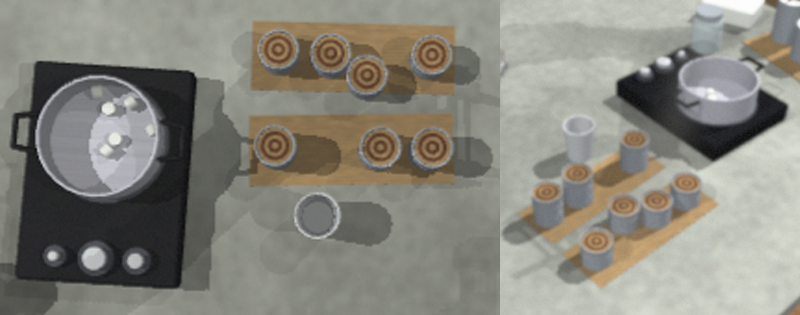

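One short tin was knocked to about (0.650, -0.043), so I'll put it back. All six tablets are in the pan and the cup is upright.

```bash
python3 -c "
from h import *
print(observe()['position'])"
```

```text
[ 0.53540143 -0.41608005  0.20049763]
```

Emit:
{"api": "apply_moves", "payload": {"series": [{"delta_pos": [2,4,0],"spin": 0,"hand": 8.6},{"delta_pos": [4,8,0],"spin": 0,"hand": 8.6},{"delta_pos": [6,12,0],"spin": 0,"hand": 8.6},{"delta_pos": [8,16,0],"spin": 0,"hand": 8.6},{"delta_pos": [9,20,0],"spin": 0,"hand": 8.6},{"delta_pos": [10,24,0],"spin": 0,"hand": 8.6},{"delta_pos": [11,28,0],"spin": 0,"hand": 8.6},{"delta_pos": [11.5,32,0],"spin": 0,"hand": 8.6},{"delta_pos": [11.5,36,0],"spin": 0,"hand": 8.6},{"delta_pos": [11.5,37.2,-3],"spin": 0,"hand": 8.6},{"delta_pos": [11.5,37.2,-7],"spin": 0,"hand": 8.6},{"delta_pos": [11.5,37.2,-11],"spin": 0,"hand": 8.6},{"delta_pos": [11.5,37.2,-11],"spin": 0,"hand": 8.6}]}}

```text
time_s: 44.3
position: [0.6468, -0.0443, 0.0856]
ee_rot: [-3.134, -0.0, 1.57]
contact_force: [-0.6, 0.8, 0.3]
gripper_width: 0.086
grip_force: 0.0
```

Emit:
{"api": "apply_moves", "payload": {"series": [{"delta_pos": [0,0,-4],"spin": 0,"hand": 8.6},{"delta_pos": [0,0,-7],"spin": 0,"hand": 8.6},{"delta_pos": [0,0,-7.7],"spin": 0,"hand": 8.6},{"delta_pos": [0,0,-7.7],"spin": 0,"hand": 8.6},{"delta_pos": [0,0,-7.7],"spin": 0,"hand": 5},{"delta_pos": [0,0,-7.7],"spin": 0,"hand": 5},{"delta_pos": [0,0,-7.7],"spin": 0,"hand": 5},{"delta_pos": [0,0,-7.7],"spin": 0,"hand": 5},{"delta_pos": [0,0,-7.7],"spin": 0,"hand": 5},{"delta_pos": [0,0,-7],"spin": 0,"hand": 5},{"delta_pos": [0,0,-6],"spin": 0,"hand": 5},{"delta_pos": [0.5,-1.4,-6],"spin": 0,"hand": 5},{"delta_pos": [2,-1.4,-6],"spin": 0,"hand": 5},{"delta_pos": [3,-1.4,-6.5],"spin": 0,"hand": 5},{"delta_pos": [3,-1.4,-7.3],"spin": 0,"hand": 5},{"delta_pos": [3,-1.4,-7.6],"spin": 0,"hand": 5},{"delta_pos": [3,-1.4,-7.6],"spin": 0,"hand": 5}]}}

```text
time_s: 46.0
position: [0.6795, -0.0586, 0.0136]
ee_rot: [-3.141, -0.0, 1.569]
contact_force: [1.3, 0.8, -1.4]
gripper_width: 0.0556
grip_force: 20.0
```

Emit:
{"api": "apply_moves", "payload": {"series": [{"delta_pos": [0,0,0],"spin": 0,"hand": 5.9},{"delta_pos": [0,0,0],"spin": 0,"hand": 7.5},{"delta_pos": [0,0,0],"spin": 0,"hand": 7.5},{"delta_pos": [0,0,4],"spin": 0,"hand": 7.5},{"delta_pos": [0,0,8],"spin": 0,"hand": 7.5},{"delta_pos": [0,0,12],"spin": 0,"hand": 9},{"delta_pos": [-2,-4,16],"spin": 0,"hand": 9},{"delta_pos": [-4,-8,18],"spin": 0,"hand": 9},{"delta_pos": [-6,-12,18],"spin": 0,"hand": 9},{"delta_pos": [-8,-16,18],"spin": 0,"hand": 9},{"delta_pos": [-10,-20,18],"spin": 0,"hand": 9},{"delta_pos": [-12,-24,18],"spin": 0,"hand": 9},{"delta_pos": [-14,-28,18],"spin": 0,"hand": 9},{"delta_pos": [-14,-31,18],"spin": 0,"hand": 9},{"delta_pos": [-14,-31,18],"spin": 0,"hand": 9}]}}

```text
time_s: 47.5
position: [0.5381, -0.3736, 0.1942]
ee_rot: [-3.141, 0.002, 1.563]
contact_force: [-1.0, -0.4, -0.9]
gripper_width: 0.0897
grip_force: 0.0
```

```bash
python3 - 2>/dev/null <<'E'
from tins import *
run()
for n,z in(("tape",.02),("jar",.05)): print(n,[(round(d["score"],2),ray("top",d["at"],z)[:2].round(3)) for d in boxes_of("top",n)])
T=grab_frame("top")
for w in((176,280),(229,278)): print(ray("top",cen(T,w),.06)[:2])
E
```

```text
[ 0.5381 -0.3736  0.1942] 47.5
cup top [(0.96, array([264.1, 298.5]), array([0.459, 0.032])), (0.69, array([233.6, 364.7]), array([ 0.538, -0.136]))]
cup scene [(0.66, array([222. , 306.4]), array([0.444, 0.03 ]))]
0.94 [(0.05, [0.678, 0.014], 2.8), (0.07, [0.674, 0.014], 4.8)]
0.9 [(0.05, [0.546, -0.056], 3.2), (0.07, [0.544, -0.055], 6.3)]
0.81 [(0.05, [0.543, -0.129], 4.0), (0.07, [0.541, -0.127], 5.8)]
0.79 [(0.05, [0.679, -0.061], 3.2), (0.07, [0.675, -0.06], 5.5)]
0.64 [(0.05, [0.677, -0.125], 2.9), (0.07, [0.673, -0.123], 7.0)]
tape []
jar [(0.6, array([0.389, 0.324])), (0.59, array([0.36 , 0.511]))]
[0.68080074 0.08132087]
[0.54789711 0.08399715]
```

```bash
python3 -c "
from station import *
print(close_job())"
```

```text
the job is handed in; nothing more can be done
None
```

I handed the job in at about 48 s of the 210 s. All 6 tablets are in the pan, the three keys were pressed in order (large, middle, small), the cup stands upright on the bench and all 5 tins are on their strips, including one that was knocked and put back; the hand-in gave no verdict.

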